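# Dispense the gold sweet into the tiffin

## Robot

A 7-joint arm with a two-finger parallel gripper is mounted at the origin on the work surface. World frame = base frame: x ahead of the robot, y to its left, z up, the work surface at z = 0. Lengths are in m, angles in rad, forces in N, time in s.
With the tool pointing down it reaches from about 0.4 to 0.85 m from the base axis. Payload 4.5 kg.
Tool frame: the origin (TCP) lies at the very end of the fingers, on their centre line; the grasp point (between the pads) lies 19 mm behind it (env.grip_point_offset is the distance from the TCP to the grasp point, in m); z points along the fingers, y is the direction in which the jaws open and shut (so a half turn about z gives the same grasp; the last joint's range is limited). The gripper opens to 85 mm and grips with 20 to 120 N. Pads are 22 mm wide; open, the fingers measure 114 mm over their backs; the gripper's body (76 mm by 85 mm) begins 54 mm behind the grasp point. The pads swing forward as they close: fully open they stand 13 mm farther back than shut.
Start: joints at [1.249, 0.689, -0.195, 1.565, 0.157, 0.902, -0.215], TCP at [0.218, -0.586, 0.231] pointing down, gripper open.
Joint ranges: [-3.01, 3.01], [-0.46, 2.08], [-1.47, 1.51], [0.13, 2.56], [-1, 4.14], [0.04, 2.09], [-2.66, 2.66]. Speed limits (rad/s): [2.57, 2.57, 3.14, 3.14, 3.14, 3.14, 3.14].

## Interface

Orientations are given as a 3x3 rotation matrix whose columns are the frame's x, y, z axes.
In Python, from plant import env, cams gives the robot as it stands.
- The arm moves only by the tool drive_tool, never from a script. Its argument "rows" is a list of rows, each an object with "grip": the opening, from 0 (shut) to 1 (fully open); "linear": the shift along the world's x, y, z normalised to -1 to 1, where 1 is 200 mm, a list of three; "angular": the turn, a rotation vector about the world's x, y, z normalised to -1 to 1, where 1 is 180 degrees, a list of three. In form: [{"grip": grip, "linear": [dx, dy, dz], "angular": [rx, ry, rz]}, ...]. A call has 1 to 12 rows; each row is the pose to reach, as a shift and turn from the pose measured when the call began, turning the shorter way round; what a row does not reach only later rows make up. A row lasts 1/8 s, in which the tool goes at most 62.5 mm and 10.7 degrees, less where a joint would pass 70% of its speed; a pose out of reach is approached as far as the arm can. A call with a number of a shift or a turn outside -1 to 1 is refused whole. A call with a gripper value outside its range is refused whole. The fingers move at their own pace and stop on an object; "newtons" is the grip in N (left out, the last holds). Time passes only in rows, so rows that repeat a pose let the fingers close. It gives the time, the measured TCP pose, the force and the opening at its end, in the units of the state.
- env.get_obs(): the state, without advancing time (a new reading comes with each control period).
- cams.camera(name): name is "side" or "top"; returns (picture, depth): 400x640x3 uint8, red, green, blue; 400x640 float32, m along the optical axis (not along the pixel's ray), 0 where there is no reading.
- cams.camera_params(name): a dict with "fov_y" (degrees; the focal length in pixels is half the picture's height over the tangent of half this angle, whatever the lens; pixels are square), "cx", "cy" (the principal point, pixels), "dist" ([k1, k2, p1, p2, k3] as OpenCV has them; the pictures are not rectified), "rvec" (rotation vector, rad) and "tvec" (3), from world to camera coordinates, as OpenCV has them. Camera axes: x right, y down, z forward; pixel columns grow to the right and rows downward; lengths in m; the calibration is good to about 2 mm. A picture is of the moment at which its call begins. camera_params takes no time and is no camera call.
- env.sign_off(): hands the job in, once; it reports no verdict.
The state is a dict: "clock": time; "joints": joint angles; "dq": joint speeds; "tau": joint torques, N m; "position": TCP position; "eef_rot": TCP orientation; "ft_force": force on the tool from outside, world axes, zero at the start; "torque": the same for the moment, N m; "grip_width": finger opening in m.
Only numpy, scipy, OpenCV 4.12 (cv2) and the standard library are available. Lean on these libraries where they do the work, as an engineer would, in place of code of your own. Each camera call takes 0.05 s, during which the arm holds its last target.

## Task

Without picking anything up, push the open blue tiffin with the fingertips along the green tray of the sweet dispenser, up to the end wall of the tray on the side of the lane that holds the gold sweet. Then press down the orange paddle on that side so that its gate lifts and the gold sweet rolls out into the tiffin, and let the paddle come back up. Do not touch the sweets, keep the tiffin upright on its tray, leave the red sweet behind its gate, and leave the other things on the table where they are.

Things in the scene. Friction and masses are not known exactly. Their poses are not given: they have to be found in the camera images.
- dispenser: White two-lane sweet dispenser, fixed to the table, 115 mm high at the rear; origin on the table surface below the line of the chute mouths, midway between the lanes; x points away from the robot at yaw 0, y to the left lane. Lanes run along x at y = +60 and -60 mm, open above, sloping 10 degrees down to their mouths at x = 0 (floor 75 mm high there). The levers lie in the plane x = 35 mm.
- tray (a point): Middle of the floor of the green tray before the mouths, at dispenser x = -38 mm, 4 mm above the table. Inside 92 mm along x by 208 mm along y; long rims 12 mm high, end walls 30 mm high, 5 mm thick. A tiffin pushed against an end wall stands with its axis at y = +62 or -62 mm, right before that lane's mouth.
- tiffin: Open blue round tiffin, 84 mm outside diameter, 62 mm high, wall 4 mm, 0.35 kg give or take, standing loose in the green tray near its middle; origin at the centre of its underside, z up. It slides along the tray when pushed from the side; the tray's rims guide it with 4 mm of play on each side. Push it low, at 35 to 45 mm above the table.
- gold_center (a point): Centre of the gold-foil sweet, a 30 mm ball of 25 g, lying behind the gate of the left or the right lane, 100 mm above the table.
- red_center (a point): Centre of the red sweet, a 30 mm ball like the gold one, behind the gate of the other lane. It must stay there.
- lever_left (a joint): Angle of the left rocking lever (rad): 0 at rest, gate down; it grows as the paddle is pressed (stop at 0.48); the sweet passes under the gate from about 0.36. It springs back when let go; about 3 N at the paddle starts it and 7 N holds it fully down.
- lever_right (a joint): The same for the right lever.
- paddle_left (a point): Centre of the top face of the left lever's orange paddle (44 mm along the dispenser's x, 50 mm along its y), at dispenser x = 35, y = +195, 127 mm above the table at rest. The pivot is 65 mm nearer to the lane and 122 mm high, so fully pressed this point is about 30 mm lower. Free from above.
- paddle_right (a point): The same for the right paddle, at dispenser y = -195 mm.
- tumbler: Steel tumbler, 64 mm across, 85 mm high, standing beside one end of the green tray; origin under its centre. Leave alone.
- jar: Small amber glass jar with a steel cap, 52 mm across, 75 mm high, beside the other end of the green tray; origin under its centre. Leave alone.
- bowl: Glass bowl with an orange silicone lid, 140 mm across, 73 mm high, on the left of the table; origin under its centre. Leave alone.
- tiffin_lid: Blue lid of the tiffin, 90 mm across, 24 mm high, lying on the left of the table; origin under its centre. Leave alone.
- spoon: Wooden spoon 260 mm long lying along x across a blue melamine tray (240 x 220 mm, 18 mm high) on the right of the table; origin under its middle. Leave alone.

How it is judged:
By the outcome, as a careful person would: the job done as asked, in the order asked, and still so for the second after the job is handed in, with the robot touching nothing.
It also fails if it takes over 40 s, if anything falls off the work surface, if the arm or the gripper's body presses on something with over 40 N, if the wrist force passes 120 N, or if a joint passes its speed limit or range.

## Working session

There is one attempt and no reset: what is moved stays moved. The work goes in short steps, Python scripts to look and compute and a tool call to move; the robot and the scene stay as the last step left them, time stands still between calls to the robot, and variables do not carry over. Pictures are saved under pics/ and viewed, and the job is handed in when it is done.

Besides the shell and the picture viewer there is one more tool, called by a JSON object that holds its "op" and its "data", one argument or row to a line. drive_tool: Moves the arm, as the interface text tells. Its arguments: {"type":"object","properties":{"rows":{"type":"array","items":{"type":"object","properties":{"grip":{"type":"number"},"linear":{"type":"array","items":{"type":"number","minimum":-1,"maximum":1}},"angular":{"type":"array","items":{"type":"number","minimum":-1,"maximum":1}}}}},"newtons":{"type":"number"}},"required":["rows"]}

```bash
mkdir -p pics
cat > h.py <<'E'
import numpy as np,cv2
from plant import env,cams
def grab(n,tag):
    im,d=cams.camera(n); cv2.imwrite(f'pics/{tag}.png',im[:,:,::-1]); np.savez(f'{tag}.npz',im=im,d=d); return im,d
def P(n):
    p=cams.camera_params(n); f=200/np.tan(np.radians(p['fov_y'])/2)
    K=np.array([[f,0,p['cx']],[0,f,p['cy']],[0,0,1]]); R=cv2.Rodrigues(np.array(p['rvec'],float))[0]
    return K,np.array(p['dist'],float),R,np.array(p['tvec'],float).ravel()
def plane(n,uv,z):
    K,D,R,t=P(n); q=cv2.undistortPoints(np.array(uv,float).reshape(-1,1,2),K,D).reshape(-1,2)
    r=np.c_[q,np.ones(len(q))]@R; c=-R.T@t; s=(z-c[2])/r[:,2]; return c+r*s[:,None]
def pts(n,uv,d):
    K,D,R,t=P(n); uv=np.array(uv,float).reshape(-1,2); q=cv2.undistortPoints(uv.reshape(-1,1,2),K,D).reshape(-1,2)
    z=d[uv[:,1].astype(int),uv[:,0].astype(int)]; return (np.c_[q,np.ones(len(q))]*z[:,None]-t)@R
def proj(n,X):
    K,D,R,t=P(n); return cv2.projectPoints(np.array(X,float).reshape(-1,1,3),R,t,K,D)[0].reshape(-1,2)
E
python3 - <<'E'
from h import *
for n in('top','side'):
    grab(n,n+'0'); K,D,R,t=P(n); print(n,K[0,0],-R.T@t,R[2],D)
o=env.get_obs(); print(o['clock'],o['position'],o['eef_rot'],o['ft_force'],o['grip_width'])
E
```

```text
top 467.2752405679505 [ 0.28648826 -0.01708878  1.52682047] [ 0.14757518  0.00896308 -0.98901023] [0.01088698 0.         0.         0.         0.        ]
side 383.0002510894372 [0.40167604 0.9535355  0.72874861] [ 0.06602328 -0.83096703 -0.55239002] [-0.05692468  0.          0.          0.          0.        ]
0.1 [ 0.21745955 -0.58534077  0.23057177] [[ 9.37358702e-01  3.48365038e-01 -6.80730920e-04]
 [ 3.48365682e-01 -9.37357538e-01  1.48239823e-03]
 [-1.21672545e-04 -1.62668217e-03 -9.99998670e-01]] [-0.83498348  0.75643419  0.05641293] 0.08527527147555278
```

View pics/top0.png

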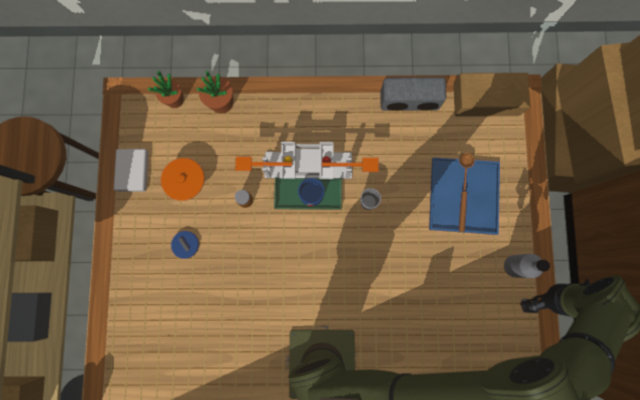

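View pics/side0.png

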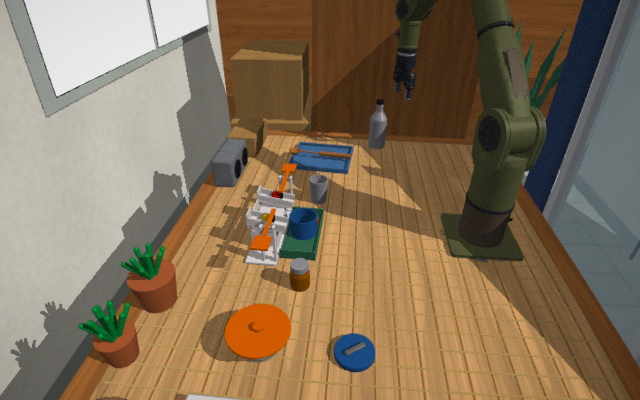

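The top view shows the dispenser at about (308,160), the tray at (309,193), the tiffin at (312,191) and the paddles at (244,163) and (370,165). Gold looks left (288,161) and red right (327,161). I'll zoom in and measure.

Run:
```python
from h import *
T=np.load('top0.npz'); S=np.load('side0.npz')
a=cv2.resize(T['im'][125:225,220:400],None,fx=4,fy=4,interpolation=2); cv2.imwrite('pics/tz.png',a[:,:,::-1])
a=cv2.resize(S['im'][150:300,225:345],None,fx=4,fy=4,interpolation=2); cv2.imwrite('pics/sz.png',a[:,:,::-1])
im,d=T['im'],T['d']; hsv=cv2.cvtColor(im,cv2.COLOR_RGB2HSV)
def comp(lo,hi,box,name,mn=8):
    m=cv2.inRange(hsv,lo,hi); k=np.zeros_like(m); x0,y0,x1,y1=box; k[y0:y1,x0:x1]=m[y0:y1,x0:x1]
    n,l,s,c=cv2.connectedComponentsWithStats(k)
    for i in range(1,n):
        if s[i,4]>=mn:
            v,u=np.nonzero(l==i); p=pts('top',np.c_[u,v],d); print(name,s[i],c[i].round(1),np.median(p,0).round(4), plane('top',c[i],0.127).round(4))
comp((8,180,120),(16,255,255),(225,140,395,190),'orange')
comp((50,60,20),(90,255,255),(260,170,360,220),'green')
comp((105,100,20),(125,255,255),(290,170,340,210),'blue')
comp((20,150,80),(32,255,255),(275,145,345,180),'gold',3)
comp((0,180,60),(5,255,255),(275,145,345,180),'red',3)
comp((172,180,60),(179,255,255),(275,145,345,180),'red',3)
```

```text
orange [235 157  56  14 335] [252.7 163.5] [0.6145 0.2254 0.1255] [[0.6143 0.2086 0.127 ]]
orange [322 158  57  14 333] [360.3 164.3] [ 0.6106 -0.1392  0.1257] [[ 0.6093 -0.1214  0.127 ]]
green [ 275  179   66   30 1319] [306.2 194.5] [0.5348 0.0769 0.004 ] [[0.5168 0.0441 0.127 ]]
blue [299 179  25  26 494] [311.6 191.3] [0.5447 0.0303 0.0102] [[0.5266 0.0279 0.127 ]]
gold [284 156   8   5  30] [287.5 158.5] [0.6323 0.1028 0.111 ] [[0.6294 0.1017 0.127 ]]
red [323 157   6   4  13] [325.4 158.7] [ 0.6309 -0.0166  0.1135] [[ 0.6278 -0.0147  0.127 ]]
```

View pics/tz.png

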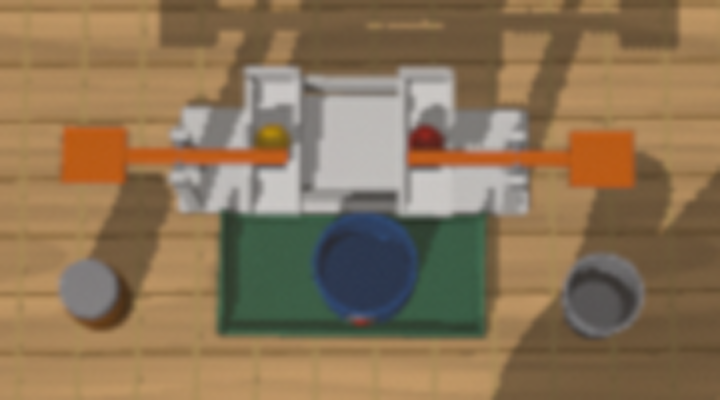

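View pics/sz.png

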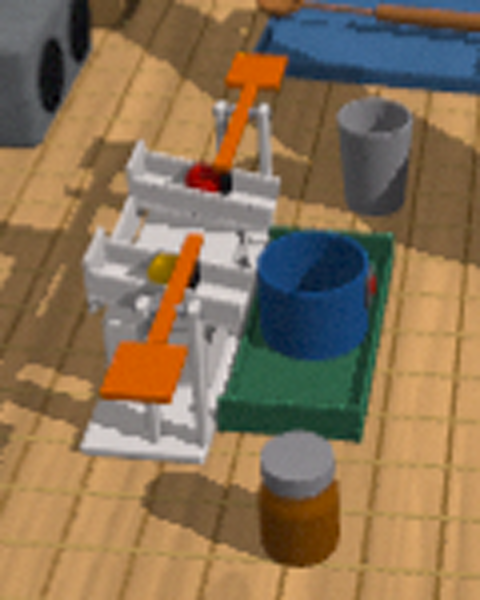

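Gold lies in the left (+y) lane at pixel (288,159), red in the right one. Next I'll measure the frame from the paddle centres, and the tiffin rim.

Run:
```python
from h import *
T=np.load('top0.npz');S=np.load('side0.npz'); im,d=T['im'],T['d']; hsv=cv2.cvtColor(im,cv2.COLOR_RGB2HSV)
m=cv2.inRange(hsv,(6,170,110),(17,255,255))
m=cv2.morphologyEx(m,cv2.MORPH_OPEN,np.ones((7,7),np.uint8))
n,l,s,c=cv2.connectedComponentsWithStats(m)
pc=[]
for i in range(1,n):
    if 140<c[i][1]<185 and 230<c[i][0]<400:
        X=plane('top',c[i],.127)[0]; v,u=np.nonzero(l==i); print(s[i],c[i],X.round(4),np.median(pts('top',np.c_[u,v],d),0).round(4)); pc.append(X)
L,R=sorted(pc,key=lambda p:-p[1]); e=L-R; print('dist',np.linalg.norm(e))
ey=e/np.linalg.norm(e); ex=np.array([ey[1],-ey[0],0]); O=(L+R)/2-.035*ex; O[2]=0
print('O',O.round(4),'yaw deg',np.degrees(np.arctan2(ex[1],ex[0])))
# tiffin rim: points by depth with z 0.055-0.066 
b=cv2.inRange(hsv,(100,80,20),(130,255,255)); v,u=np.nonzero(b[170:215,285:345]); uv=np.c_[u+285,v+170]; p=pts('top',uv,d)
q=p[(p[:,2]>.055)&(p[:,2]<.075)]; (cx,cy),r=cv2.minEnclosingCircle(q[:,:2].astype(np.float32)); print('tiffin',cx,cy,r,len(q))
cnt=uv.astype(np.float32); (ux,uy),r=cv2.minEnclosingCircle(cnt); print(ux,uy,r,plane('top',[ux,uy],.066))
def tod(X): X=np.array(X)-O; return X@ex,X@ey
print('tif in disp',tod([cx,cy,0]))
# tray predicted
print('tray',(O-.038*ex).round(4),(O-.038*ex+.062*ey).round(4))
# green extents
g=cv2.inRange(hsv,(50,60,20),(90,255,255)); v,u=np.nonzero(g[170:220,265:355]); pp=pts('top',np.c_[u+265,v+170],d)-O
X=np.c_[pp@ex,pp@ey,pp[:,2]]; print(np.percentile(X,[1,50,99],axis=0).round(4))
# jar/tumbler
for nm,uvc,z in(('jar',(220+90/4,125+288/4),.075),('tumb',(220+603/4,125+293/4),.085)): Y=plane('top',uvc,z)[0]; print(nm,Y.round(3),np.round(tod(Y),3))
```

```text
[236 157  16  14 219] [243.32876712 163.43835616] [0.6148 0.2373 0.127 ] [0.6152 0.2377 0.1256]
[362 158  17  14 230] [369.86086957 164.56956522] [ 0.6083 -0.1508  0.127 ] [ 0.6081 -0.1512  0.1259]
dist 0.38809873097698905
O [0.5766 0.0438 0.    ] yaw deg -0.9562933039617362
tiffin 0.5398135185241699 0.03223998844623566 0.042151324450969696 115
311.1428527832031 191.5 13.927937507629395 [[0.53642375 0.03119639 0.066     ]]
tif in disp (np.float64(-0.03657321131142633), np.float64(-0.012199390581204332))
tray [0.5386 0.0445 0.    ] [0.5396 0.1065 0.    ]
[[-0.0858 -0.1058 -0.0047]
 [-0.0419  0.0329  0.004 ]
 [ 0.011   0.1044  0.0326]]
jar [0.519 0.247 0.075] [-0.061  0.202]
tumb [ 0.511 -0.155  0.085] [-0.063 -0.2  ]
```

Measurements agree with the given sizes: paddle spacing is 388 mm against 390, the rim radius is 42 mm, and tray and tiffin positions match. Yaw is about -1°. Now moving above the tray's right part with the fingers shut.

{"op": "drive_tool", "data": {
  "rows": [
    {"grip":0,"linear":[0.15,0.25,0],"angular":[0,0,-0.04]},
    {"grip":0,"linear":[0.3,0.5,0],"angular":[0,0,-0.08]},
    {"grip":0,"linear":[0.42,0.72,0],"angular":[0,0,-0.118]},
    {"grip":0,"linear":[0.53,0.92,0],"angular":[0,0,-0.118]},
    {"grip":0,"linear":[0.53,0.92,0],"angular":[0,0,-0.118]}
  ]
}}

```text
clock: 0.72
position: [0.326, -0.3972, 0.2304]
eef_rot: [[1.0, -0.007, 0.0], [-0.007, -1.0, 0.005], [0.0, -0.005, -1.0]]
ft_force: [-0.4, -1.4, 1.0]
grip_width: 0.0004
```

{"op": "drive_tool", "data": {
  "rows": [
    {"grip":0,"linear":[0.15,0.25,0],"angular":[0,0,0]},
    {"grip":0,"linear":[0.3,0.5,0],"angular":[0,0,0]},
    {"grip":0,"linear":[0.42,0.72,0],"angular":[0,0,0]},
    {"grip":0,"linear":[0.53,0.92,0],"angular":[0,0,0]},
    {"grip":0,"linear":[0.53,0.92,0],"angular":[0,0,0]}
  ]
}}

```text
clock: 1.35
position: [0.434, -0.2101, 0.2303]
eef_rot: [[1.0, -0.0, 0.001], [-0.0, -1.0, 0.006], [0.001, -0.006, -1.0]]
ft_force: [-0.1, 0.4, 0.1]
grip_width: -0.0001
```

{"op": "drive_tool", "data": {
  "rows": [
    {"grip":0,"linear":[0.15,0.25,0],"angular":[0,0,0]},
    {"grip":0,"linear":[0.3,0.5,0],"angular":[0,0,0]},
    {"grip":0,"linear":[0.45,0.75,0],"angular":[0,0,-0.003]},
    {"grip":0,"linear":[0.505,0.85,-0.1],"angular":[0,0,-0.003]},
    {"grip":0,"linear":[0.505,0.85,-0.3],"angular":[0,0,-0.003]},
    {"grip":0,"linear":[0.505,0.85,-0.6],"angular":[0,0,-0.003]},
    {"grip":0,"linear":[0.505,0.85,-0.6],"angular":[0,0,-0.003]}
  ]
}}

```text
clock: 2.22
position: [0.5312, -0.0419, 0.1064]
eef_rot: [[1.0, -0.012, -0.009], [-0.012, -1.0, 0.005], [-0.009, -0.005, -1.0]]
ft_force: [-0.4, -0.2, 1.5]
grip_width: -0.0001
```

Run:
```python
from h import *
for n in('top','side'): grab(n,n+'1')
T=np.load('top1.npz'); S=np.load('side1.npz')
a=cv2.resize(T['im'][125:225,220:400],None,fx=4,fy=4); b=cv2.resize(S['im'][140:290,225:345],None,fx=4,fy=4)[:400]
cv2.imwrite('pics/tz1.png',a[:,:,::-1]);cv2.imwrite('pics/sz1.png',cv2.resize(S['im'][110:290,225:375],None,fx=3,fy=3)[:,:,::-1])
o=env.get_obs(); print(o['position'],o['clock'])
```

```text
[ 0.53539336 -0.04161352  0.11108893] 2.325
```

View pics/tz1.png

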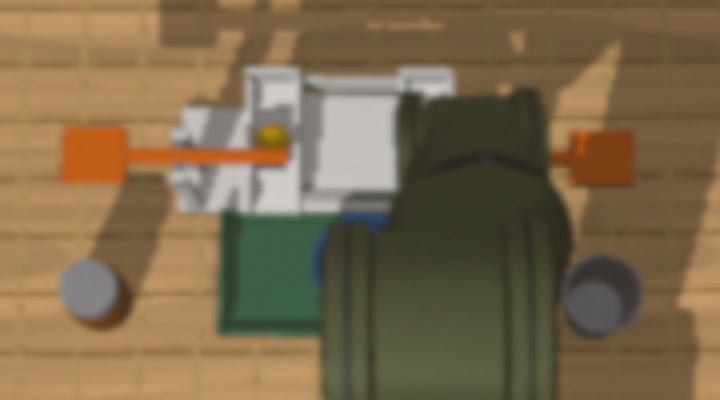

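View pics/sz1.png

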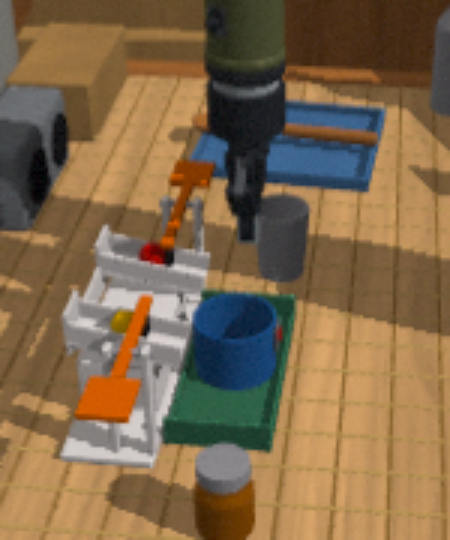

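The view shows the tool over the right part of the tray at side-zoom (245,235), clear of the tiffin. Going down.

{"op": "drive_tool", "data": {
  "rows": [
    {"grip":0,"linear":[0,0,-0.12],"angular":[0,0,0]},
    {"grip":0,"linear":[0,0,-0.22],"angular":[0,0,0]},
    {"grip":0,"linear":[0,0,-0.3],"angular":[0,0,0]},
    {"grip":0,"linear":[0,0,-0.355],"angular":[0,0,0]},
    {"grip":0,"linear":[0,0,-0.355],"angular":[0,0,0]},
    {"grip":0,"linear":[0,0,-0.355],"angular":[0,0,0]}
  ]
}}

```text
clock: 3.08
position: [0.5358, -0.0416, 0.0407]
eef_rot: [[1.0, -0.012, 0.003], [-0.012, -1.0, 0.005], [0.003, -0.005, -1.0]]
ft_force: [-0.5, -0.1, 0.2]
grip_width: 0.0005
```

{"op": "drive_tool", "data": {
  "rows": [
    {"grip":0,"linear":[0,0.02,0],"angular":[0,0,0]},
    {"grip":0,"linear":[0,0.04,0],"angular":[0,0,0]},
    {"grip":0,"linear":[0,0.06,0],"angular":[0,0,0]},
    {"grip":0,"linear":[0.0,0.08,0],"angular":[0,0,0]},
    {"grip":0,"linear":[0.0,0.105,0],"angular":[0,0,0]},
    {"grip":0,"linear":[0.0,0.13,0],"angular":[0,0,0]},
    {"grip":0,"linear":[0.0,0.155,0],"angular":[0,0,0]},
    {"grip":0,"linear":[0.0,0.18,0],"angular":[0,0,0]},
    {"grip":0,"linear":[0,0.205,0],"angular":[0,0,0]},
    {"grip":0,"linear":[0,0.23,0],"angular":[0,0,0]},
    {"grip":0,"linear":[0,0.255,0],"angular":[0,0,0]},
    {"grip":0,"linear":[0,0.28,0],"angular":[0,0,0]}
  ]
}}

```text
clock: 4.58
position: [0.5358, 0.0147, 0.0407]
eef_rot: [[1.0, -0.012, 0.003], [-0.012, -1.0, 0.005], [0.003, -0.005, -1.0]]
ft_force: [0.8, -1.8, 0.6]
grip_width: -0.0002
```

Run:
```python
from h import *
S,_=grab('side','side2')
cv2.imwrite('pics/sz2.png',cv2.resize(S[110:290,225:375],None,fx=3,fy=3)[:,:,::-1])
```

```text
(no output)
```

View pics/sz2.png

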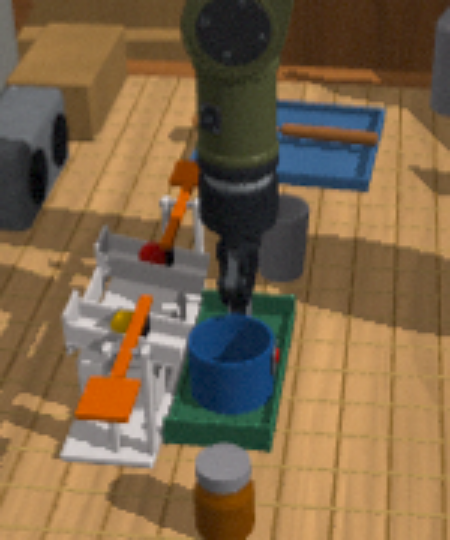

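The tiffin has slid upright toward the left wall, with fingers behind it at (235,300). Continuing.

{"op": "drive_tool", "data": {
  "rows": [
    {"grip":0,"linear":[0,0.02,0],"angular":[0,0,0]},
    {"grip":0,"linear":[0,0.045,0],"angular":[0,0,0]},
    {"grip":0,"linear":[0,0.07,0],"angular":[0,0,0]},
    {"grip":0,"linear":[0,0.095,0],"angular":[0,0,0]},
    {"grip":0,"linear":[0,0.115,0],"angular":[0,0,0]},
    {"grip":0,"linear":[0,0.135,0],"angular":[0,0,0]},
    {"grip":0,"linear":[0,0.145,0],"angular":[0,0,0]},
    {"grip":0,"linear":[0,0.155,0],"angular":[0,0,0]}
  ]
}}

```text
clock: 5.62
position: [0.5358, 0.0467, 0.0407]
eef_rot: [[1.0, -0.011, 0.003], [-0.011, -1.0, 0.006], [0.003, -0.006, -1.0]]
ft_force: [0.6, -2.2, 0.9]
grip_width: -0.0002
```

{"op": "drive_tool", "data": {
  "rows": [
    {"grip":0,"linear":[0,0.01,0],"angular":[0,0,0]},
    {"grip":0,"linear":[0,0.015,0],"angular":[0,0,0]},
    {"grip":0,"linear":[0,0.015,0],"angular":[0,0,0]}
  ]
}}

```text
clock: 6.0
position: [0.5358, 0.0499, 0.0406]
eef_rot: [[1.0, -0.011, 0.003], [-0.011, -1.0, 0.006], [0.003, -0.006, -1.0]]
ft_force: [0.4, -1.4, -0.5]
grip_width: 0.0001
```

Run:
```python
from h import *
S,d=grab('side','side3')
cv2.imwrite('pics/sz3.png',cv2.resize(S[160:290,235:345],None,fx=4,fy=4)[:,:,::-1])
T,dt=grab('top','top3')
cv2.imwrite('pics/tz3.png',cv2.resize(T[125:225,220:400],None,fx=4,fy=4)[:,:,::-1])
```

```text
(no output)
```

View pics/sz3.png

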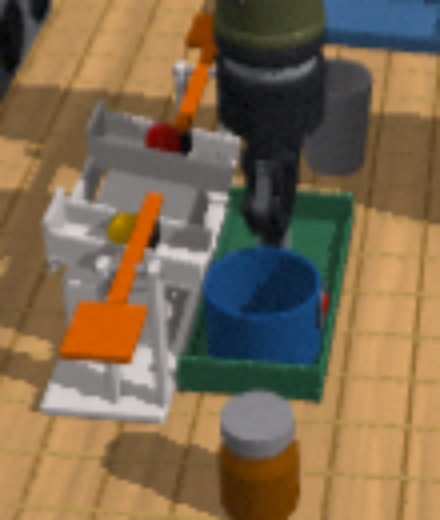

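View pics/tz3.png

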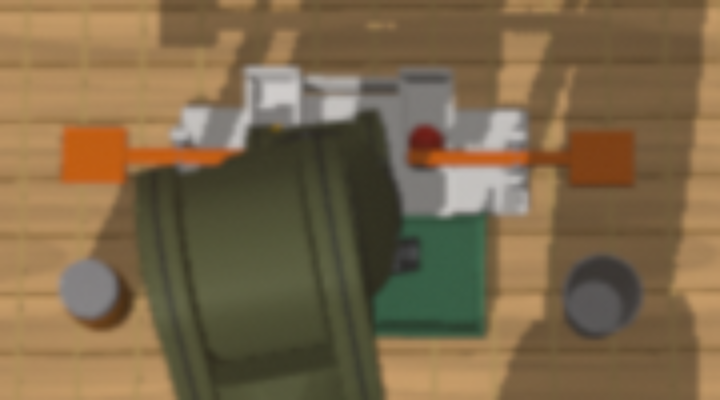

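The tiffin at (262,305) is close to the wall, but the force hasn't risen yet. Creeping on until it does.

{"op": "drive_tool", "data": {
  "rows": [
    {"grip":0,"linear":[0,0.008,0],"angular":[0,0,0]},
    {"grip":0,"linear":[0,0.015,0],"angular":[0,0,0]},
    {"grip":0,"linear":[0,0.015,0],"angular":[0,0,0]}
  ]
}}

```text
clock: 6.48
position: [0.5358, 0.0528, 0.0407]
eef_rot: [[1.0, -0.011, 0.003], [-0.011, -1.0, 0.006], [0.003, -0.006, -1.0]]
ft_force: [0.5, -3.0, 0.1]
grip_width: -0.0001
```

{"op": "drive_tool", "data": {
  "rows": [
    {"grip":0,"linear":[0,0.008,0],"angular":[0,0,0]},
    {"grip":0,"linear":[0,0.015,0],"angular":[0,0,0]},
    {"grip":0,"linear":[0,0.015,0],"angular":[0,0,0]}
  ]
}}

```text
clock: 6.85
position: [0.5358, 0.0532, 0.041]
eef_rot: [[1.0, -0.013, 0.003], [-0.013, -1.0, 0.003], [0.003, -0.003, -1.0]]
ft_force: [-0.4, -7.9, 3.4]
grip_width: -0.0006
```

The tiffin is against the wall: motion stalled with 8 N reaction. Backing off and rising.

{"op": "drive_tool", "data": {
  "rows": [
    {"grip":0,"linear":[0,-0.04,0],"angular":[0,0,0]},
    {"grip":0,"linear":[0,-0.09,0],"angular":[0,0,0]},
    {"grip":0,"linear":[0,-0.1,0],"angular":[0,0,0]},
    {"grip":0,"linear":[0,-0.1,0.15],"angular":[0,0,0]},
    {"grip":0,"linear":[0,-0.1,0.4],"angular":[0,0,0]},
    {"grip":0,"linear":[0,-0.1,0.65],"angular":[0,0,0]},
    {"grip":0,"linear":[0,-0.1,0.9],"angular":[0,0,0]},
    {"grip":0,"linear":[0,-0.1,0.9],"angular":[0,0,0]}
  ]
}}

```text
clock: 7.85
position: [0.5384, 0.0339, 0.2247]
eef_rot: [[1.0, -0.012, 0.011], [-0.012, -1.0, 0.005], [0.011, -0.005, -1.0]]
ft_force: [0.3, -0.0, -1.2]
grip_width: 0.0
```

{"op": "drive_tool", "data": {
  "rows": [
    {"grip":0,"linear":[0.08,0.2,0],"angular":[0,0,0]},
    {"grip":0,"linear":[0.16,0.4,0],"angular":[0,0,0]},
    {"grip":0,"linear":[0.25,0.6,0],"angular":[0,0,0]},
    {"grip":0,"linear":[0.33,0.8,0],"angular":[0,0,0]},
    {"grip":0,"linear":[0.395,0.98,0],"angular":[0,0,0]},
    {"grip":0,"linear":[0.395,0.98,0],"angular":[0,0,0]}
  ]
}}

```text
clock: 8.6
position: [0.6163, 0.235, 0.2225]
eef_rot: [[1.0, -0.006, 0.009], [-0.006, -1.0, 0.007], [0.009, -0.007, -1.0]]
ft_force: [-0.3, -0.1, -0.6]
grip_width: 0.0001
```

Run:
```python
from h import *
S,ds=grab('side','side4'); T,d=grab('top','top4')
cv2.imwrite('pics/sz4.png',cv2.resize(S[110:290,225:345],None,fx=3,fy=3)[:,:,::-1])
cv2.imwrite('pics/tz4.png',cv2.resize(T[125:225,220:400],None,fx=4,fy=4)[:,:,::-1])
print(env.get_obs()['position'],env.get_obs()['clock'])
hsv=cv2.cvtColor(S,cv2.COLOR_RGB2HSV); b=cv2.inRange(hsv,(100,120,20),(125,255,255)); v,u=np.nonzero(b[195:260,275:330]); p=pts('side',np.c_[u+275,v+195],ds)
q=p[(p[:,2]>.056)&(p[:,2]<.075)]; print(len(q),cv2.minEnclosingCircle(q[:,:2].astype(np.float32)))
```

```text
[0.6164063  0.22956655 0.22304068] 8.7
218 ((0.5368983149528503, 0.10980483889579773), 0.04362867400050163)
```

View pics/tz4.png

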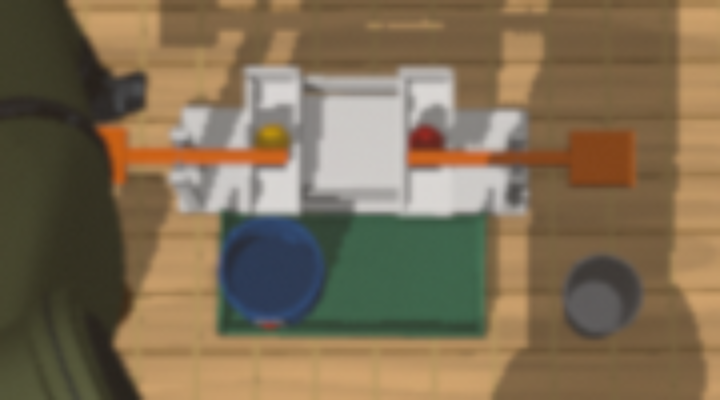

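View pics/sz4.png

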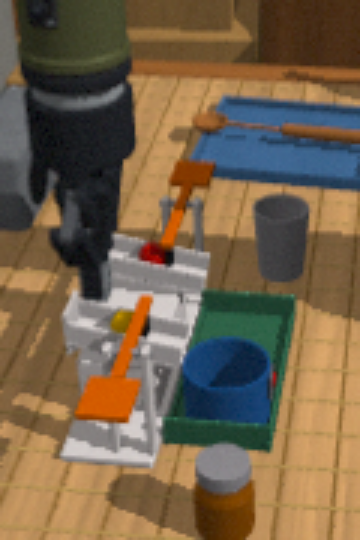

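The top view shows the tiffin at (271,268) against the left wall, upright. Now aligning over the left paddle and lowering to just above it.

{"op": "drive_tool", "data": {
  "rows": [
    {"grip":0,"linear":[-0.007,0.067,0],"angular":[0,0,0]},
    {"grip":0,"linear":[-0.007,0.067,-0.12],"angular":[0,0,0]},
    {"grip":0,"linear":[-0.007,0.067,-0.28],"angular":[0,0,0]},
    {"grip":0,"linear":[-0.007,0.067,-0.4],"angular":[0,0,0]},
    {"grip":0,"linear":[-0.007,0.067,-0.4],"angular":[0,0,0]},
    {"grip":0,"linear":[-0.007,0.067,-0.4],"angular":[0,0,0]}
  ]
}}

```text
clock: 9.45
position: [0.6156, 0.2431, 0.144]
eef_rot: [[1.0, -0.012, 0.01], [-0.012, -1.0, 0.004], [0.01, -0.004, -1.0]]
ft_force: [-0.6, -0.1, 0.3]
grip_width: 0.0001
```

Run:
```python
from h import *
S,ds=grab('side','side5')
cv2.imwrite('pics/sz5.png',cv2.resize(S[130:290,225:345],None,fx=4,fy=3.75)[:,:,::-1])
```

```text
(no output)
```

View pics/sz5.png

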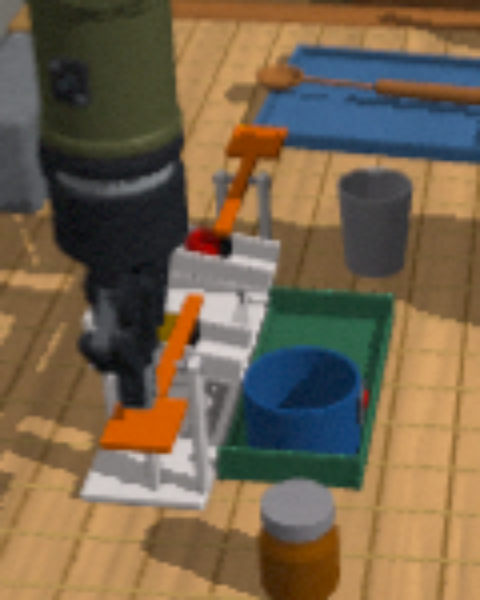

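The tip sits over the paddle at (140,405). Pressing now.

{"op": "drive_tool", "data": {
  "rows": [
    {"grip":0,"linear":[0,0,-0.05],"angular":[0,0,0]},
    {"grip":0,"linear":[0,0,-0.09],"angular":[0,0,0]},
    {"grip":0,"linear":[0,0,-0.12],"angular":[0,0,0]},
    {"grip":0,"linear":[0,0,-0.15],"angular":[0,0,0]},
    {"grip":0,"linear":[0,0,-0.18],"angular":[0,0,0]},
    {"grip":0,"linear":[0,0,-0.205],"angular":[0,0,0]},
    {"grip":0,"linear":[0,0,-0.22],"angular":[0,0,0]},
    {"grip":0,"linear":[0,0,-0.22],"angular":[0,0,0]}
  ]
}}

```text
clock: 10.5
position: [0.6165, 0.2424, 0.1007]
eef_rot: [[1.0, -0.013, 0.012], [-0.013, -1.0, 0.003], [0.011, -0.003, -1.0]]
ft_force: [-1.0, -0.6, 7.7]
grip_width: 0.0001
```

Run:
```python
from h import *
S,ds=grab('side','side6')
cv2.imwrite('pics/sz6.png',cv2.resize(S[130:290,225:345],None,fx=4,fy=3.75)[:,:,::-1])
```

```text
(no output)
```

View pics/sz6.png

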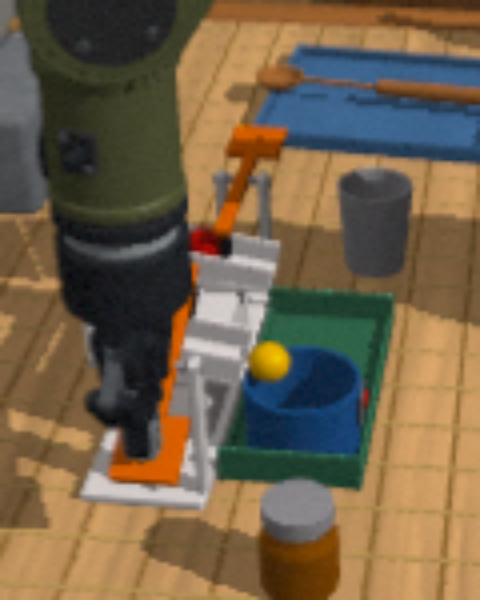

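The gold ball at (270,360) is just rolling out into the tiffin. I'll hold a moment, then lift.

{"op": "drive_tool", "data": {
  "rows": [
    {"grip":0,"linear":[0,0,0],"angular":[0,0,0]},
    {"grip":0,"linear":[0,0,0],"angular":[0,0,0]},
    {"grip":0,"linear":[0,0,0],"angular":[0,0,0]},
    {"grip":0,"linear":[0,0,0],"angular":[0,0,0]}
  ]
}}

```text
clock: 11.05
position: [0.6165, 0.2425, 0.1012]
eef_rot: [[1.0, -0.013, 0.012], [-0.013, -1.0, 0.004], [0.012, -0.004, -1.0]]
ft_force: [-0.3, -0.5, 7.1]
grip_width: 0.0003
```

{"op": "drive_tool", "data": {
  "rows": [
    {"grip":0,"linear":[0,0,0.03],"angular":[0,0,0]},
    {"grip":0,"linear":[0,0,0.06],"angular":[0,0,0]},
    {"grip":0,"linear":[0,0,0.09],"angular":[0,0,0]},
    {"grip":0,"linear":[0,0,0.12],"angular":[0,0,0]},
    {"grip":0,"linear":[0,0,0.15],"angular":[0,0,0]},
    {"grip":0,"linear":[0,0,0.2],"angular":[0,0,0]},
    {"grip":0,"linear":[0,0,0.35],"angular":[0,0,0]},
    {"grip":0,"linear":[0,0,0.6],"angular":[0,0,0]},
    {"grip":0,"linear":[0,0,0.6],"angular":[0,0,0]},
    {"grip":0,"linear":[0,0,0.6],"angular":[0,0,0]}
  ]
}}

```text
clock: 12.3
position: [0.616, 0.2416, 0.2209]
eef_rot: [[1.0, -0.013, 0.011], [-0.013, -1.0, 0.002], [0.011, -0.003, -1.0]]
ft_force: [-1.0, 0.6, -0.3]
grip_width: 0.0001
```

Run:
```python
from h import *
S,ds=grab('side','side7'); T,d=grab('top','top7')
cv2.imwrite('pics/sz7.png',cv2.resize(S[130:290,225:345],None,fx=4,fy=3.75)[:,:,::-1])
cv2.imwrite('pics/tz7.png',cv2.resize(T[125:225,220:400],None,fx=4,fy=4)[:,:,::-1])
```

```text
(no output)
```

View pics/sz7.png

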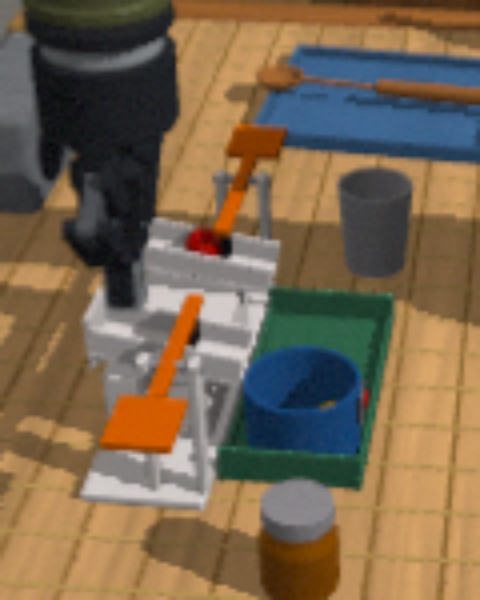

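View pics/tz7.png

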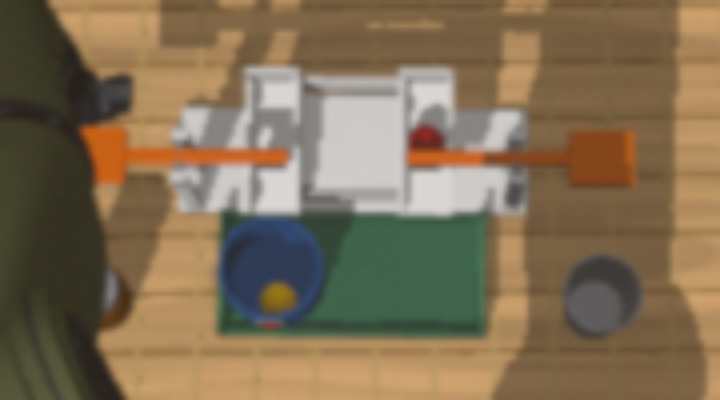

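The gold sweet is in the tiffin at top zoom (278,297), and the paddle is back up. Red is still at (425,138), the tiffin is against the wall, and the arm touches nothing. Handing in.

Run:
```python
from plant import env
print(env.sign_off())
```

```text
the job is handed in; nothing more can be done
None
```

The gold sweet is in the tiffin, and I handed the job in at about 12.4 s of the 40 s allowed. It lay in the left lane, so I pushed the tiffin with the shut fingertips until it stalled against the left end wall at 8 N. I then pressed the left paddle down with about 7 to 8 N, let the gold sweet roll out, and let the paddle come back up.

The last pictures, taken before hand-in, show:
- **Tiffin:** upright against the left end wall, with the gold sweet inside.
- **Left paddle:** back at rest.
- **Red sweet:** still behind its gate.
- **Other things on the table:** the tumbler, jar and spoon look where they were. The bowl and tiffin lid were outside the final close-ups, so I did not re-check them, but the tool never went near them.
- **Arm:** clear of everything, with the fingertips about 94 mm above the paddle.

No check failed. The only disagreement was a small measuring one: the paddle spacing came out at 388 mm against the stated 390, within the calibration error.

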